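Switch on one option rocker of the fridge alarm unit with a stylus

TASK

Take the red stylus out of its pen stand and, with its tip, press down the white-dotted half of the orange rocker on the fridge alarm unit so that this switch is fully on. Leave the other three rockers as they are, keep the gripper itself off the orange switch, and put the stylus back tip down into its stand.

Things in the scene. Friction and masses are not known exactly. Their poses are not given: they have to be found in the camera images.
- stylus: loose red round rod, 14 mm thick, 160 mm long, about 30 g, standing tip down in the stand (may lean up to 8 degrees). Origin at the point of its black tip, z along the rod to its blunt upper end. The lowest 20 mm taper to a 5 mm wide tip. In the stand its upper 108 mm stand free above the rim; grasp it there from above
- stand: fixed pen stand: dark round foot 80 mm wide, 10 mm thick, and a grey upright tube, rim 62 mm above the desk. Origin at the centre of its underside on the desk, z up. Funnel mouth 40 mm wide inside at the rim, narrowing over 14 mm of height to a 19 mm bore, then to 10 mm at the bore's floor, 10 mm above the desk, where the stylus tip rests
- orange_switch: orange switch, one of four in a row (32 mm apart along y, any order) on the alarm unit, a fixed white box 110 x 180 x 40 mm high. Fixed black frame 46 (x) x 30 (y) x 6 mm; origin at the centre of its underside, on the box top 40 mm above the desk; z up; +x points to the paddle's half with the white dot (dot 11 mm from the middle)
- orange_rocker (a joint): tilt in rad of the orange paddle, 36 (x) x 22 (y) x 8 mm, about a line along y 8 mm above the frame's underside: -0.3 fully off (dotted half up), +0.3 fully on (dotted half down, at its stop). Starts off, stays where it is left. Its top at the dot is 16 mm above the frame's underside when off, 9 mm when on; pressing there takes about 3 N
- blue_rocker (a joint): the blue rocker in the same row, built like the orange one and with the same joint sense; starts and must stay off (about -0.28 rad)
- green_rocker (a joint): the green rocker in the same row, built like the orange one and with the same joint sense; starts and must stay on (about +0.28 rad)
- grey_rocker (a joint): the grey rocker in the same row, built like the orange one and with the same joint sense; starts and must stay off (about -0.28 rad)
Mind the look-alikes: they are no part of the job. What is shaped like the stand but purple is not meant.

How it is judged:
On the way:
1. the orange rocker is pressed on with the stylus's tip at it (value of joint orange_rocker above 0.2 rad and distance between stylus and orange_switch below 0.04 m), for 0.1 s.
At the end, for the whole second after the job is handed in: The orange rocker is on (above 0.2 rad of 0.3) and the blue, green and grey rockers are as they started (within about 0.15 rad); the stylus stands at rest in its stand, tip down, its tip within 12 mm of the stand's axis and within 15 mm of the bore's floor, leaning less than 0.25 rad (value of joint orange_rocker above 0.2 rad and value of joint each of blue_rocker, grey_rocker below -0.12 rad and value of joint green_rocker above 0.12 rad and z of stylus in the frame of stand below 0.025 m and horizontal distance between stylus and stand below 0.012 m and angle between stylus's own z axis and vertical below 0.25 rad and linear speed of stylus below 0.03 m/s); the robot touches nothing.
It fails at once if the blue rocker is pushed out of its setting (not (value of joint blue_rocker below -0.12 rad)).
It fails at once if the green rocker is pushed out of its setting (not (value of joint green_rocker above 0.12 rad)).
It fails at once if the grey rocker is pushed out of its setting (not (value of joint grey_rocker below -0.12 rad)).
It fails at once if the gripper or arm touches the orange switch (contact force between any of the fingers, the arm and orange_switch above 1 N).
It also fails if it takes over 46 s, if anything falls off the work surface, if the arm or the gripper's body presses on something with over 40 N, if the wrist force passes 120 N, or if a joint passes its speed limit or range.

ROBOT

A 7-joint arm with a two-finger parallel gripper is mounted at the origin on the work surface. World frame = base frame: x ahead of the robot, y to its left, z up, the work surface at z = 0. Lengths are in m, angles in rad, forces in N, time in s.
With the tool pointing down it reaches from about 0.425 to 0.95 m from the base axis. Payload 16.7 kg.
Tool frame: the origin (TCP) lies midway between the tips of the shut fingers; the grasp point (between the pads) lies 19 mm behind it; z points along the fingers, x is the direction in which the jaws open and shut, and the axes are right-handed (so a half turn about z gives the same grasp; the last joint's range is limited). The gripper opens to 94 mm and grips with 3 to 60 N. Pads are 16 mm wide; open, the fingers measure 119 mm over their backs; the gripper's body (75 mm by 177 mm) begins 78 mm behind the grasp point.
Start: joints at [0.985, 0.426, 0.074, 1.606, -0.034, 1.111, -0.067], TCP at [0.286, -0.612, 0.205] pointing down, gripper open.
Joint ranges: [-2.85, 2.85], [-0.5, 2.14], [-1.23, 1.37], [0.21, 2.46], [-1.02, 4.16], [0.16, 2.05], [-2.73, 2.73]. Speed limits (rad/s): [1.89, 1.89, 2.39, 2.39, 3.01, 3.01, 3.01].

INTERFACE

Orientations are given as a unit quaternion [x, y, z, w].
In Python, from plant import env gives the robot as it stands.
- The arm moves only by the tool move_arm, never from a script. Its argument "targets" is a list of rows, each a list of 6 numbers: the shift along the tool's x, y, z in mm, then the turn, a rotation vector about the tool's x, y, z in degrees. In form: [[dx, dy, dz, rx, ry, rz], ...]. A call has 1 to 20 rows; each row is the pose to reach, as a shift and turn from the pose commanded when the call began, along the tool's axes at that moment; what a row does not reach only later rows make up. A row lasts 1/12 s, in which the tool goes at most 41.7 mm and 7.16 degrees, less where a joint would pass 70% of its speed; a pose out of reach is approached as far as the arm can. A call with a gripper value outside its range is refused whole. "claw" is the gripper's target within -1 to 1 (fully open at 1, half-way at 0, shut at -1), set as the call begins (left out, the last holds). The fingers move at their own pace and stop on an object; "force" is the grip in N (left out, the last holds). Time passes only in rows, so rows that repeat a pose let the fingers close. It gives the time, the measured TCP pose, the force and the opening at its end, in the units of the state.
- env.sense(): the state, without advancing time (a new reading comes with each control period).
- env.camera(name): name is "side" or "top" or "wrist"; returns a dict with "pixels" (400x640x3 uint8, red, green, blue), "vertical_fov" (degrees; the focal length in pixels is half the picture's height over the tangent of half this angle, whatever the lens; pixels are square), "cx", "cy" (the principal point, pixels), "dist" ([k1, k2, p1, p2, k3] as OpenCV has them; the pictures are not rectified), "camera_from_world" (4x4, takes a point from world to camera coordinates); the wrist camera has in their place "mount" (4x4, takes a point from camera to tool coordinates, whose origin is the TCP and whose axes are the tool frame's). Camera axes: x right, y down, z forward; pixel columns grow to the right and rows downward; lengths in m; the calibration is good to about 2 mm. A picture is of the moment at which its call begins: read the wrist's pose just before it. There is no depth.
- env.hand_in(): hands the job in, once; it reports no verdict.
The state is a dict: "t": time; "joint_pos": joint angles; "dq": joint speeds; "joint_efforts": joint torques, N m; "ee_pos": TCP position; "tcp_rot": TCP orientation; "ft_force": force on the tool from outside, world axes, zero at the start; "moment": the same for the moment, N m; "gripper_width": opening from 0.0 (shut) to 1.0 (fully open).
Only numpy, scipy, OpenCV 4.12 (cv2) and the standard library are available. Lean on these libraries where they do the work, as an engineer would, in place of code of your own. Each camera call takes 0.05 s, during which the arm holds its last target. There are 200 camera calls.

## Working session

There is one attempt and no reset: what is moved stays moved. The work goes in short steps, Python scripts to look and compute and a tool call to move; the robot and the scene stay as the last step left them, time stands still between calls to the robot, and variables do not carry over. Pictures are saved under pics/ and viewed, about 8 in all and at most 12, crops included, and the job is handed in when it is done.

Besides the shell and the picture viewer there is one more tool, called after "Emit:" as name(argument=value, ...) on one line, values as JSON. move_arm: Moves the arm, as the interface text tells. Its arguments: {"type":"object","properties":{"targets":{"type":"array","items":{"type":"array","items":{"type":"number"}}},"claw":{"type":"number"},"force":{"type":"number"}},"required":["targets"]}

```bash
mkdir -p pics; cat > h.py <<'E'
import numpy as np, cv2, pickle
from plant import env
from scipy.spatial.transform import Rotation as R
def cam(name):
    s=env.sense(); c=env.camera(name); c=dict(c)
    if 'mount' in c:
        T=np.eye(4); T[:3,:3]=R.from_quat(s['tcp_rot']).as_matrix(); T[:3,3]=s['ee_pos']
        c['camera_from_world']=np.linalg.inv(T@np.array(c['mount']))
    f=200/np.tan(np.radians(c['vertical_fov'])/2)
    c['K']=np.array([[f,0,c['cx']],[0,f,c['cy']],[0,0,1]]); c['dist']=np.array(c['dist'],float)
    c['M']=np.array(c['camera_from_world'])
    return c
def ray(c,p):
    u=cv2.undistortPoints(np.array(p,float).reshape(-1,1,2),c['K'],c['dist']).reshape(-1,2)
    d=np.c_[u,np.ones(len(u))]@c['M'][:3,:3]   # R^T d
    o=-c['M'][:3,:3].T@c['M'][:3,3]
    return o,d/np.linalg.norm(d,axis=1)[:,None]
def onz(c,p,z):
    o,d=ray(c,p); return o+d*((z-o[2])/d[:,2])[:,None]
def proj(c,P):
    M=c['M']; return cv2.projectPoints(np.array(P,float).reshape(-1,3),cv2.Rodrigues(M[:3,:3])[0],M[:3,3],c['K'],c['dist'])[0].reshape(-1,2)
def save(c,n): cv2.imwrite('pics/'+n+'.png',c['pixels'][:,:,::-1])
E
python3 - <<'E'
from h import *
s=env.sense(); print(s)
for n in ('top','side','wrist'):
    c=cam(n); save(c,n+'0'); pickle.dump(c,open(n+'0.pkl','wb'))
    print(n,ray(c,[[320,200]]),c['K'][0,0],c['dist'])
a=[cv2.imread('pics/%s0.png'%n) for n in ('top','side')]
E
```

```text
{'t': 0.0, 'joint_pos': array([ 0.98451285,  0.42669812,  0.07387281,  1.60661031, -0.03409553,
        1.11080075, -0.06708054]), 'dq': array([-0.00041197,  0.00021482,  0.00028842, -0.00123983,  0.0012711 ,
        0.00037877, -0.00067481]), 'joint_efforts': array([ 2.45059848e-03, -9.35799766e+01,  3.66827197e+00, -4.54192293e+01,
       -4.88820649e-02,  2.00871157e-02,  1.36858894e-04]), 'ee_pos': array([ 0.28531473, -0.61125029,  0.20479742]), 'tcp_rot': array([ 8.43504331e-01, -5.37122005e-01, -5.55950608e-04, -2.92705765e-04]), 'ft_force': array([0.58289842, 0.27297282, 0.63064045]), 'moment': array([ 0.02824215, -0.0316374 ,  0.01742378]), 'gripper_width': 1.0008545927380033}
top (array([0.48909468, 0.057424  , 0.92981418]), array([[ 2.91928969e-02,  8.14266936e-04, -9.99573465e-01]])) 455.6867203668251 [-0.06821317  0.          0.          0.          0.        ]
side (array([0.16314075, 0.38071201, 0.4764272 ]), array([[ 0.59659236, -0.51888709, -0.61223667]])) 363.7753102383497 [-0.00841343  0.          0.          0.          0.        ]
wrist (array([ 0.3499634 , -0.58086928,  0.38371403]), array([[-0.2187853 , -0.10446564, -0.97016489]])) 358.39524214476444 [0.00045425 0.         0.         0.         0.        ]
```

View pics/top0.png

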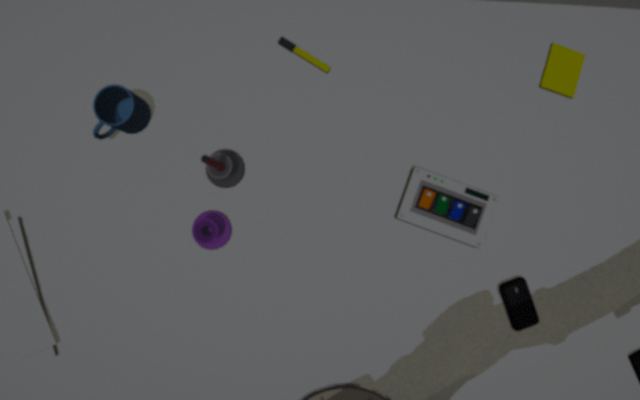

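View pics/side0.png

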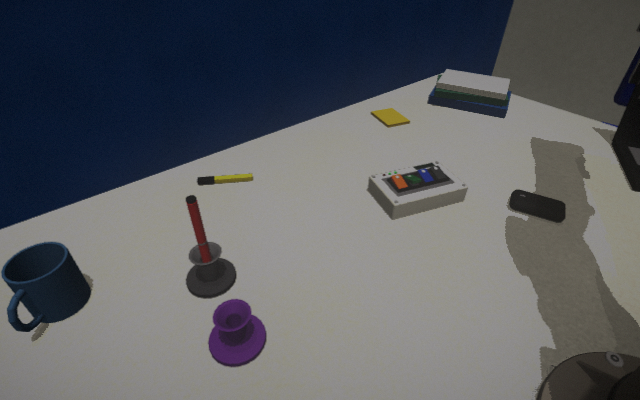

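```bash
python3 - <<'E'
from h import *
t=pickle.load(open('top0.pkl','rb')); s=pickle.load(open('side0.pkl','rb'))
def crop(c,x,y,w,h,k): return cv2.convertScaleAbs(cv2.resize(c['pixels'][y:y+h,x:x+w,::-1],None,fx=k,fy=k,interpolation=cv2.INTER_CUBIC),alpha=2)
a=crop(t,190,140,65,65,6); b=crop(t,390,160,110,90,3.545); 
d=crop(s,175,180,70,125,3.12); e=crop(s,360,155,114,65,3.5)
top=np.zeros((600,800,3),np.uint8)
def put(i,y,x):
    i=i[:600-y,:800-x]; top[y:y+i.shape[0],x:x+i.shape[1]]=i
a=crop(t,195,145,55,50,7); put(a,0,0); put(crop(t,390,160,110,90,3.6),0,390); put(crop(s,180,190,60,110,2.1),360,0); put(crop(s,362,155,110,65,5),355,240)
cv2.imwrite('pics/crops.png',top)
for n,c in (('top',t),('side',s)):
    h=cv2.cvtColor(c['pixels'],cv2.COLOR_RGB2HSV)
    for nm,lo,hi in (('red',(0,120,30),(6,255,255)),('red2',(172,120,30),(180,255,255)),('orange',(7,180,90),(16,255,255)),('green',(50,120,20),(80,255,255)),('blue',(112,150,60),(125,255,255))):
        m=cv2.inRange(h,lo,hi); k,l,st,ce=cv2.connectedComponentsWithStats(m)
        for i in range(1,k):
            if st[i,4]>25:
                r=cv2.minAreaRect(np.argwhere(l==i)[:,::-1].astype(np.float32)); print(n,nm,st[i],ce[i].round(1),np.round(r[1],1),round(r[2]), onz(c,[ce[i]],.052)[0].round(4))
E
```

```text
top red2 [207 159  12   7  27] [212.5 162.3] [11.2  4.9] 14 [0.5845 0.2673 0.052 ]
top orange [420 190  14  18 123] [426.1 199.8] [ 9.8 16.7] 22 [ 0.5183 -0.1476  0.052 ]
top green [435 194  15  21 193] [441.8 204.5] [12.2 19. ] 15 [ 0.5097 -0.1784  0.052 ]
top blue [449 201  17  19 155] [456.8 210.6] [11.  18.3] 23 [ 0.4983 -0.2081  0.052 ]
side red [188 202  18  42 335] [196.7 222.3] [41.2  9. ] 76 [0.6662 0.2286 0.052 ]
side red [199 244  12  19 122] [204.6 253.2] [17.1  8.3] 75 [0.5888 0.2522 0.052 ]
side orange [392 175  15  14  96] [399.5 182. ] [15.2  8.5] 63 [ 0.5185 -0.1438  0.052 ]
side blue [418 169  15  13  86] [425.6 175.8] [15.5  7.2] 56 [ 0.498  -0.2045  0.052 ]
```

View pics/crops.png

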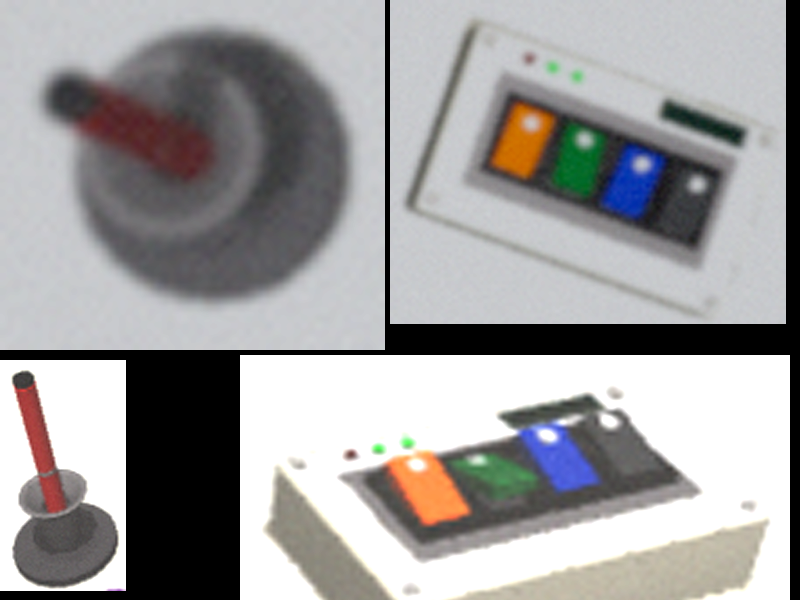

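```bash
cat >> h.py <<'E'
def tri(c1,p1,c2,p2):
    o1,d1=ray(c1,[p1]);o2,d2=ray(c2,[p2]);d1=d1[0];d2=d2[0]
    k=np.linalg.lstsq(np.c_[d1,-d2],o2-o1,rcond=None)[0]
    A=o1+k[0]*d1;B=o2+k[1]*d2; return (A+B)/2,np.linalg.norm(A-B)
E
python3 - <<'E'
from h import *
t=pickle.load(open('top0.pkl','rb')); s=pickle.load(open('side0.pkl','rb'))
f=lambda X,Y,k,x0,y0:((X+.5)/k-.5+x0,(Y+.5)/k-.5+y0)
T=f(68,97,7,195,145);S=f(24,377-360,2.1,180,190)
print('stylus top',tri(t,T,s,S))
foot=onz(t,[f(213,163,7,195,145)],.010)[0]; rim=onz(t,[f(171,149,7,195,145)],.062)[0]
print('foot',foot,'rim',rim)
print('side foot',onz(s,[f(65,544-360,2.1,180,190)],.010)[0],'rim',onz(s,[f(53,494-360,2.1,180,190)],.062)[0])
D=f(531-390,122,3.6,390,160);E=f(417-240,464-355,5,362,155)
print('dot',tri(t,D,s,E),onz(t,[D],.056),onz(s,[E],.056))
# stylus mid axis top & angle
top=tri(t,T,s,S)[0]
for b in (foot,rim): 
    v=top-np.array([b[0],b[1],.010]); print('len',np.linalg.norm(v),'lean',np.degrees(np.arccos(v[2]/np.linalg.norm(v))),v)
q=env.sense()['tcp_rot'];print(R.from_quat(q).as_matrix().round(3))
E
```

```text
stylus top (array([0.57812563, 0.2535622 , 0.16988234]), np.float64(0.00087909518923568))
foot [0.57801744 0.25163626 0.01      ] rim [0.57665638 0.25226855 0.062     ]
side foot [0.5747882  0.25686777 0.01      ] rim [0.57779382 0.25511866 0.062     ]
dot (array([ 0.53107694, -0.15128273,  0.05596187]), np.float64(0.001632540899702033)) [[ 0.53044909 -0.15180594  0.056     ]] [[ 0.53159302 -0.1506076   0.056     ]]
len 0.1598939744544186 lean 0.6912381758589461 [1.08191664e-04 1.92593871e-03 1.59882338e-01]
len 0.15989432246949636 lean 0.7014982483707953 [0.00146925 0.00129365 0.15988234]
[[ 0.423 -0.906 -0.   ]
 [-0.906 -0.423  0.001]
 [-0.001  0.    -1.   ]]
```

Emit:
move_arm(targets=[[-16, -15, -55, 0, 0, 0], [-330, -315, -55, 0, 0, 0], [-659, -631, -55, 0, 0, 0], [-659, -631, -55, 0, 0, 0], [-659, -631, -55, 0, 0, 0], [-659, -631, -55, 0, 0, 0], [-659, -631, -55, 0, 0, 0], [-659, -631, -55, 0, 0, 0], [-659, -631, -55, 0, 0, 0], [-659, -631, -55, 0, 0, 0], [-659, -631, -55, 0, 0, 0], [-659, -631, -55, 0, 0, 0], [-659, -631, -55, 0, 0, 0], [-659, -631, -55, 0, 0, 0], [-659, -631, -55, 0, 0, 0], [-659, -631, -55, 0, 0, 0], [-659, -631, -55, 0, 0, 0], [-659, -631, -55, 0, 0, 0], [-659, -631, -55, 0, 0, 0], [-659, -631, -55, 0, 0, 0]], claw=1)

```text
t: 1.82
ee_pos: [0.5449, 0.1545, 0.2587]
tcp_rot: [0.843, -0.537, 0.0, -0.0]
ft_force: [0.9, -1.2, 0.2]
gripper_width: 0.997
```

Emit:
move_arm(targets=[[-30, -29, 0, 0, 0, 0], [-55, -53, 0, 0, 0, 0], [-70, -67, 0, 0, 0, 0], [-75, -72, 0, 0, 0, 0], [-75, -72, 0, 0, 0, 0], [-75, -72, 0, 0, 0, 0]])

```text
t: 2.32
ee_pos: [0.578, 0.2501, 0.2583]
tcp_rot: [0.843, -0.537, -0.0, 0.0]
ft_force: [0.3, -0.9, 0.0]
gripper_width: 1.002
```

```bash
python3 - <<'E'
from h import *
s=env.sense(); print(s['ee_pos'],s['t'])
w=cam('wrist'); save(w,'wrist1'); pickle.dump(w,open('wrist1.pkl','wb'))
for P in ([.578,.2535,.17],[.5775,.2525,.062],[.5775,.2525,.01]): print(proj(w,[P]))
h=cv2.cvtColor(w['pixels'],cv2.COLOR_RGB2HSV); m=cv2.inRange(h,(172,120,30),(180,255,255))|cv2.inRange(h,(0,120,30),(6,255,255))
k,l,st,ce=cv2.connectedComponentsWithStats(m)
for i in range(1,k):
    if st[i,4]>25: print(st[i],ce[i])
E
```

```text
[0.5780165  0.25014201 0.25831558] 2.3167
[[315.44647831 203.99594372]]
[[317.01757551 178.99715724]]
[[317.22351696 170.94783699]]
[307 167  17  32 346] [316.10404624 182.34104046]
```

View pics/wrist1.png

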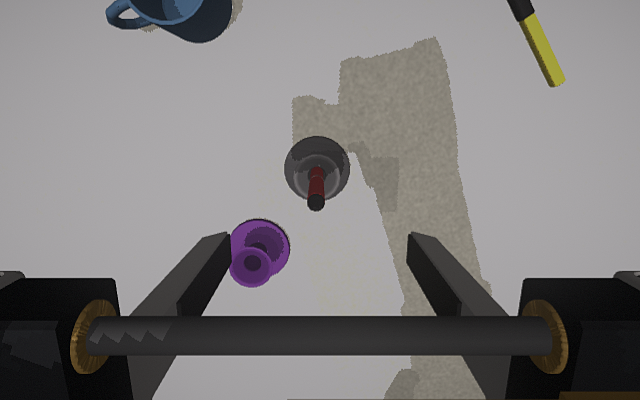

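Emit:
move_arm(targets=[[-3, -1, 20, 0, 0, 0], [-3, -1, 55, 0, 0, 0], [-3, -1, 90, 0, 0, 0], [-3, -1, 120, 0, 0, 0], [-3, -1, 145, 0, 0, 0], [-3, -1, 157, 0, 0, 0], [-3, -1, 157, 0, 0, 0], [-3, -1, 157, 0, 0, 0]])

```text
t: 3.03
ee_pos: [0.5782, 0.2534, 0.1025]
tcp_rot: [0.843, -0.538, 0.0, -0.0]
ft_force: [-0.5, -0.2, 0.5]
gripper_width: 1.002
```

Emit:
move_arm(targets=[[0, 0, 0, 0, 0, 0], [0, 0, 0, 0, 0, 0], [0, 0, 0, 0, 0, 0], [0, 0, 0, 0, 0, 0], [0, 0, 0, 0, 0, 0], [0, 0, 0, 0, 0, 0], [0, 0, 0, 0, 0, 0], [0, 0, 0, 0, 0, 0], [0, 0, 0, 0, 0, 0], [0, 0, 0, 0, 0, 0]], claw=-1, force=40)

```text
t: 3.87
ee_pos: [0.5778, 0.2542, 0.1017]
tcp_rot: [0.844, -0.537, -0.0, -0.0]
ft_force: [1.0, -0.0, 0.7]
gripper_width: 0.329
```

Emit:
move_arm(targets=[[0, 0, 0, 0, 0, 0], [0, 0, 0, 0, 0, 0], [0, 0, 0, 0, 0, 0], [0, 0, 0, 0, 0, 0], [0, 0, 0, 0, 0, 0], [0, 0, 0, 0, 0, 0]])

```text
t: 4.37
ee_pos: [0.5778, 0.2542, 0.1017]
tcp_rot: [0.844, -0.537, -0.0, -0.0]
ft_force: [0.5, -0.2, -1.1]
gripper_width: 0.141
```

Emit:
move_arm(targets=[[0, 0, -5, 0, 0, 0], [0, 0, -20, 0, 0, 0], [0, 0, -45, 0, 0, 0], [0, 0, -75, 0, 0, 0], [0, 0, -100, 0, 0, 0], [0, 0, -110, 0, 0, 0], [0, 0, -110, 0, 0, 0], [0, 0, -110, 0, 0, 0]])

```text
t: 5.03
ee_pos: [0.5778, 0.2541, 0.2116]
tcp_rot: [0.843, -0.537, 0.0, -0.0]
ft_force: [-0.3, -0.1, -0.4]
gripper_width: 0.147
```

```bash
python3 - <<'E'
from h import *
s=env.sense(); p=s['ee_pos'].copy(); print(p,s['gripper_width'],s['t'])
c=cam('side'); save(c,'side2')
tip=p-[0,0,.0917]; print('pred tip px',proj(c,[tip]))
x,y=proj(c,[tip])[0].astype(int); i=c['pixels'][max(0,y-120):y+60,max(0,x-100):x+100,::-1]; print(max(0,x-100),max(0,y-120))
cv2.imwrite('pics/side2c.png',cv2.convertScaleAbs(cv2.resize(i,None,fx=3,fy=3,interpolation=cv2.INTER_CUBIC),alpha=2))
Rm=R.from_quat(s['tcp_rot']).as_matrix()
print('delta tool to above dot',Rm.T@(np.array([.531,-.151,p[2]])-p)*1000)
E
```

```text
[0.57781458 0.25407891 0.21164515] 0.14705247829344414 5.0333
pred tip px [[198.32745301 225.34595392]]
98 105
delta tool to above dot [ 3.47276042e+02  2.13728503e+02 -4.60274695e-02]
```

View pics/side2c.png

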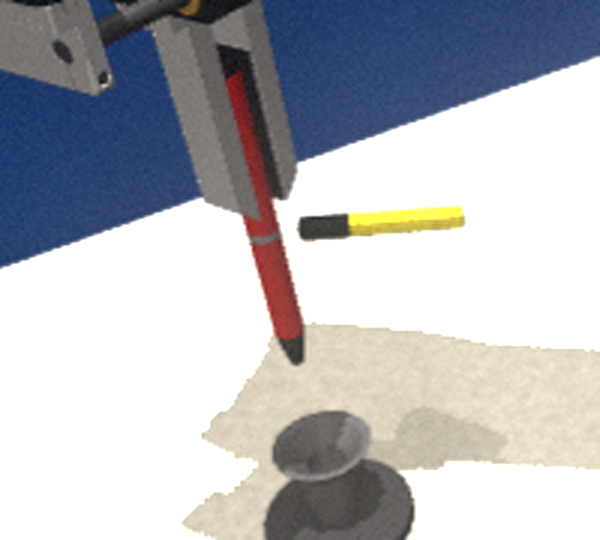

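Emit:
move_arm(targets=[[8, 5, 0, 0, 0, 0], [28, 17, 0, 0, 0, 0], [58, 36, 0, 0, 0, 0], [90, 55, 0, 0, 0, 0], [122, 75, 0, 0, 0, 0], [154, 95, 0, 0, 0, 0], [186, 115, 0, 0, 0, 0], [218, 134, 0, 0, 0, 0], [250, 154, 0, 0, 0, 0], [282, 174, 0, 0, 0, 0], [310, 191, 0, 0, 0, 0], [330, 203, 0, 0, 0, 0], [342, 211, 0, 0, 0, 0], [347, 214, 0, 0, 0, 0], [347, 214, 10, 0, 0, 0], [347, 214, 25, 0, 0, 0], [347, 214, 38, 0, 0, 0], [347, 214, 44, 0, 0, 0], [347, 214, 44, 0, 0, 0], [347, 214, 44, 0, 0, 0]])

```text
t: 6.75
ee_pos: [0.5306, -0.1498, 0.1673]
tcp_rot: [0.844, -0.537, -0.0, -0.0]
ft_force: [-0.1, 0.1, -0.1]
gripper_width: 0.146
```

```bash
python3 - <<'E'
from h import *
s=env.sense(); p=s['ee_pos'].copy(); print(p,s['gripper_width'],s['t'])
c=cam('side'); save(c,'side3'); pickle.dump(c,open('side3.pkl','wb'))
tip=p-[0,0,.0917]; print('pred tip px',tip,proj(c,[tip]))
i=c['pixels'][100:220,340:480,::-1]
a=cv2.convertScaleAbs(cv2.resize(i,None,fx=5,fy=5,interpolation=cv2.INTER_CUBIC),alpha=2)
cv2.imwrite('pics/side3c.png',a)
w=cam('wrist'); save(w,'wrist3'); print(proj(w,[tip]))
E
```

```text
[ 0.53063109 -0.14983938  0.16733627] 0.1459734526336244 6.75
pred tip px [ 0.53063109 -0.14983938  0.07563627] [[398.47927891 168.7452714 ]]
[[318.96180043 204.78343756]]
```

View pics/side3c.png

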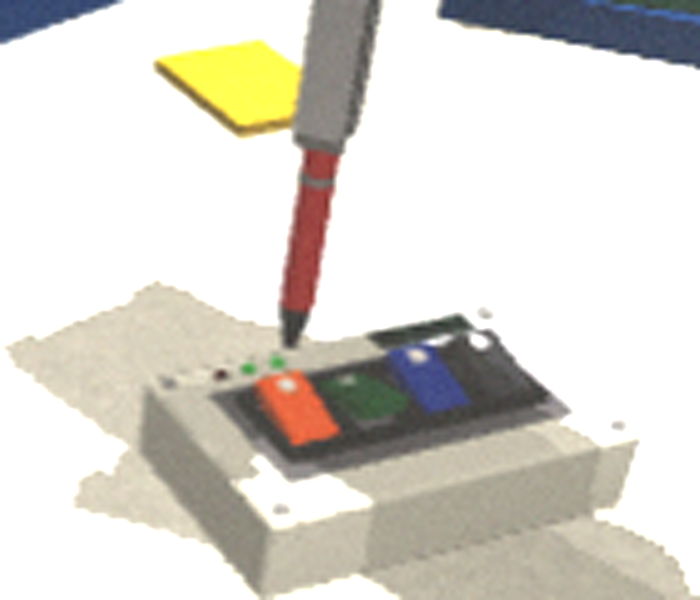

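View pics/wrist3.png

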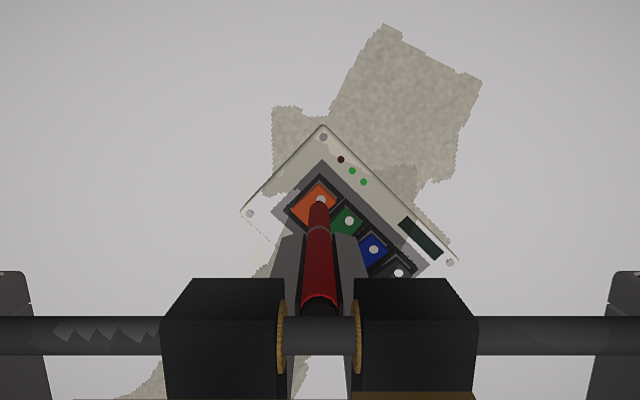

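Emit:
move_arm(targets=[[1, 0, 5, 0, 0, 0], [1, 0, 10, 0, 0, 0], [1, 0, 15, 0, 0, 0], [1, 0, 18, 0, 0, 0], [1, 0, 20, 0, 0, 0], [1, 0, 22, 0, 0, 0], [1, 0, 24, 0, 0, 0], [1, 0, 25, 0, 0, 0], [1, 0, 26, 0, 0, 0], [1, 0, 26, 0, 0, 0]])

```text
t: 7.68
ee_pos: [0.5317, -0.1518, 0.1419]
tcp_rot: [0.843, -0.537, 0.001, -0.0]
ft_force: [3.5, -1.9, 4.7]
gripper_width: 0.142
```

Emit:
move_arm(targets=[[0, 0, 1, 0, 0, 0], [0, 0, 2, 0, 0, 0], [0, 0, 2, 0, 0, 0], [0, 0, 2, 0, 0, 0]])

```text
t: 8.02
ee_pos: [0.5318, -0.1518, 0.1402]
tcp_rot: [0.843, -0.537, 0.001, -0.0]
ft_force: [4.5, -2.3, 7.3]
gripper_width: 0.142
```

Emit:
move_arm(targets=[[0, 0, 1, 0, 0, 0], [0, 0, 2, 0, 0, 0], [0, 0, 2, 0, 0, 0], [0, 0, 2, 0, 0, 0]])

```text
t: 8.35
ee_pos: [0.5324, -0.1519, 0.1395]
tcp_rot: [0.843, -0.537, 0.001, -0.0]
ft_force: [-0.1, -0.4, 25.3]
gripper_width: 0.146
```

```bash
python3 - <<'E'
from h import *
c=cam('side'); save(c,'side4')
i=c['pixels'][140:220,360:480,::-1]
cv2.imwrite('pics/side4c.png',cv2.convertScaleAbs(cv2.resize(i,None,fx=6,fy=6,interpolation=cv2.INTER_CUBIC),alpha=2))
E
```

```text
(no output)
```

View pics/side4c.png

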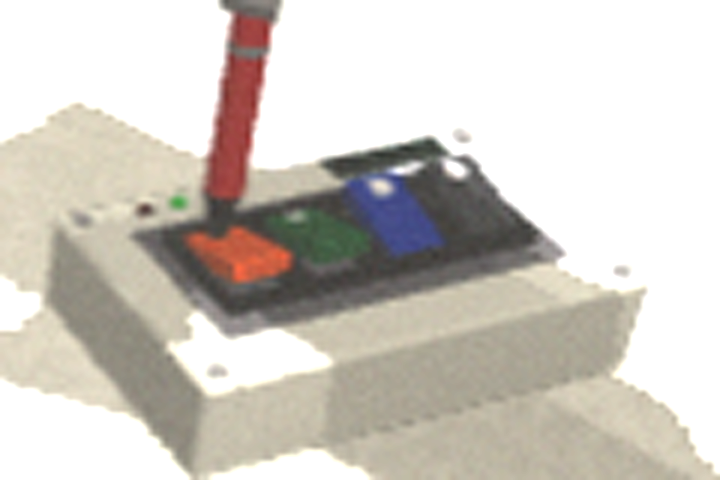

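Emit:
move_arm(targets=[[0, 0, -6, 0, 0, 0], [0, 0, -18, 0, 0, 0], [0, 0, -38, 0, 0, 0], [0, 0, -58, 0, 0, 0], [-8, -5, -70, 0, 0, 0], [-28, -17, -74, 0, 0, 0], [-58, -36, -74, 0, 0, 0], [-92, -56, -74, 0, 0, 0], [-126, -77, -74, 0, 0, 0], [-160, -98, -74, 0, 0, 0], [-194, -119, -74, 0, 0, 0], [-228, -139, -74, 0, 0, 0], [-262, -160, -74, 0, 0, 0], [-292, -178, -74, 0, 0, 0], [-318, -194, -74, 0, 0, 0], [-336, -205, -74, 0, 0, 0], [-346, -211, -74, 0, 0, 0], [-348, -213, -74, 0, 0, 0], [-348, -213, -74, 0, 0, 0], [-348, -213, -74, 0, 0, 0]])

```text
t: 10.07
ee_pos: [0.5769, 0.2522, 0.2116]
tcp_rot: [0.843, -0.538, 0.0, 0.0]
ft_force: [-0.0, -0.4, -0.4]
gripper_width: 0.148
```

```bash
python3 - <<'E'
from h import *
s=env.sense(); p=s['ee_pos'].copy(); print(p,s['gripper_width'],s['ft_force'])
c=cam('side'); save(c,'side5'); t=cam('top'); save(t,'top5')
tip=p-[0,0,.0917]; print('pred tip px',proj(c,[tip]))
i=c['pixels'][105:285,98:298,::-1]
a=cv2.convertScaleAbs(cv2.resize(i,None,fx=3,fy=3,interpolation=cv2.INTER_CUBIC),alpha=2)
cv2.imwrite('pics/side5c.png',a)
E
```

```text
[0.576941   0.25221097 0.21155813] 0.14801751567572535 [-0.04966029 -0.41858917 -0.35041627]
pred tip px [[199.80880052 225.14986651]]
```

View pics/side5c.png

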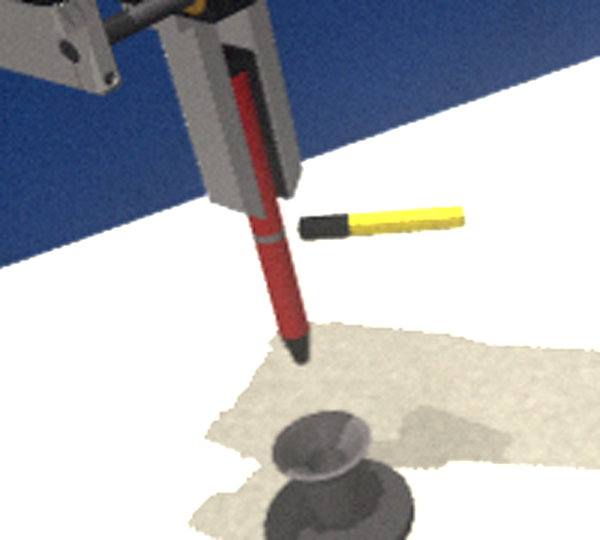

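Emit:
move_arm(targets=[[-1, -2, 5, 0, 0, 0], [-1, -2, 20, 0, 0, 0], [-1, -2, 40, 0, 0, 0], [-1, -2, 55, 0, 0, 0], [-1, -2, 68, 0, 0, 0], [-1, -2, 80, 0, 0, 0], [-1, -2, 90, 0, 0, 0], [-1, -2, 98, 0, 0, 0], [-1, -2, 104, 0, 0, 0], [-1, -2, 108, 0, 0, 0], [-1, -2, 108, 0, 0, 0], [-1, -2, 108, 0, 0, 0]])

```text
t: 11.17
ee_pos: [0.5783, 0.2554, 0.1038]
tcp_rot: [0.843, -0.537, 0.0, 0.0]
ft_force: [-0.0, -1.4, -0.2]
gripper_width: 0.142
```

Emit:
move_arm(targets=[[1, 0, 1, 0, 0, 0], [1, 0, 2, 0, 0, 0], [1, 0, 2, 0, 0, 0]])

```text
t: 11.42
ee_pos: [0.5789, 0.2546, 0.1019]
tcp_rot: [0.843, -0.537, 0.0, -0.0]
ft_force: [-0.1, -0.7, -0.3]
gripper_width: 0.144
```

Emit:
move_arm(targets=[[0, 0, 0, 0, 0, 0], [0, 0, 0, 0, 0, 0], [0, 0, 0, 0, 0, 0], [0, 0, 0, 0, 0, 0], [0, 0, 0, 0, 0, 0], [0, 0, 0, 0, 0, 0], [0, 0, 0, 0, 0, 0], [0, 0, 0, 0, 0, 0], [0, 0, 0, 0, 0, 0], [0, 0, 0, 0, 0, 0], [0, 0, 0, 0, 0, 0], [0, 0, 0, 0, 0, 0]], claw=1)

```text
t: 12.42
ee_pos: [0.5787, 0.2546, 0.1017]
tcp_rot: [0.843, -0.537, 0.0, -0.0]
ft_force: [-0.5, -0.5, 0.3]
gripper_width: 0.959
```

Emit:
move_arm(targets=[[0, 0, -10, 0, 0, 0], [0, 0, -35, 0, 0, 0], [0, 0, -70, 0, 0, 0], [0, 0, -105, 0, 0, 0], [0, 0, -140, 0, 0, 0], [0, 0, -165, 0, 0, 0], [0, 0, -180, 0, 0, 0], [30, 20, -180, 0, 0, 0], [60, 40, -180, 0, 0, 0], [95, 60, -180, 0, 0, 0], [125, 80, -180, 0, 0, 0], [140, 90, -180, 0, 0, 0], [140, 90, -180, 0, 0, 0], [140, 90, -180, 0, 0, 0]])

```text
t: 13.58
ee_pos: [0.5564, 0.0888, 0.2826]
tcp_rot: [0.843, -0.538, 0.0, -0.0]
ft_force: [-0.1, 0.3, -0.4]
gripper_width: 1.002
```

```bash
python3 - <<'E'
from h import *
s=env.sense(); print(s['ee_pos'],s['gripper_width'],s['ft_force'],s['t'])
c=cam('side'); save(c,'side6')
cv2.imwrite('pics/side6b.png',cv2.convertScaleAbs(c['pixels'][:,:,::-1],alpha=1.6))
E
```

```text
[0.55639318 0.08878391 0.28262687] 1.002034900078319 [-0.07470324  0.30211291 -0.3523727 ] 13.5833
```

View pics/side6b.png

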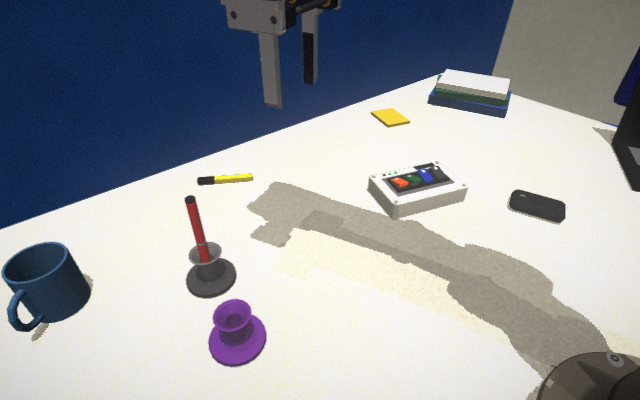

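The stylus top is at about (191,199), which is where it started. The stand is at (211,275). The orange rocker at (400,183) is flat (on), and blue, green and grey look unchanged. The gripper is clear of everything.

```bash
python3 -c "
from plant import env
print(env.hand_in())"
```

```text
the job is handed in; nothing more can be done
None
```

The arm took the stylus from the grey stand and pressed the orange rocker's dotted half down with the tip until it hit its stop. It then put the stylus back tip down, and I handed the job in at about 13.6 s. The hand-in reports no verdict.

- **Press:** the upward force rose from 7 N to 25 N over the last 2 mm, which is how I knew the stop was reached. The close-up taken then shows orange lying flat like the green rocker, with blue, green and grey unchanged.
- **Gripper clearance:** the fingertips stayed about 90 mm above the switch.
- **Stylus:** the final side picture shows it standing in its stand at its starting pixel position. I saw no noticeable slip in the grip after the press.
- **Robot:** the gripper was open, clear of everything and reading about zero force.

One small disagreement: the stand's foot measured 2–5 mm apart between the cameras. I returned the stylus to within about 1 mm of where I picked it up instead of relying on those readings. No checks failed.

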